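Tip the tube block over and seat it in the block warmer

ROBOT

A 6-joint arm with a two-finger parallel gripper is mounted at the origin on the work surface. World frame = base frame: x ahead of the robot, y to its left, z up, the work surface at z = 0. Lengths are in m, angles in degrees, forces in N, time in s.
With the tool pointing down it reaches from about 0.375 to 0.9 m from the base axis. Payload 3.1 kg.
Tool frame: the origin (TCP) lies on the front face of the gripper's body, between the roots of the fingers; the fingertips stand 70 mm ahead of it and the grasp point (between the pads) lies 51 mm ahead of it (bot.tip_extent is the distance from the TCP to the fingertips, in m); z points along the fingers, x is the direction in which the jaws open and shut, and the axes are right-handed (so a half turn about z gives the same grasp; the last joint's range is limited). The gripper opens to 87 mm and grips with 3 to 60 N. Pads are 19 mm wide; open, the fingers measure 117 mm over their backs; the gripper's body (75 mm by 190 mm) begins 51 mm behind the grasp point.
Start: joints at [-83.394, 30.224, 82.088, -0, 67.689, -10.227], TCP at [0.181, -0.598, 0.292] pointing down, gripper open.
Joint ranges: [-176.69, 176.69], [-43.24, 126.21], [12.49, 139.97], [-82, 262], [0, 151.66], [-163.58, 163.58]. Speed limits (degrees/s): [159.86, 159.86, 180, 180, 180, 180].

INTERFACE

Orientations are given as a 3x3 rotation matrix whose columns are the frame's x, y, z axes.
In Python, from rig import bot, viewer, ticket gives the robot as it stands. The module is installed in compiled form; this text tells all that it offers.
- The arm moves only by the tool arm_command, never from a script. Its argument "targets" is a list of rows, each an object with "rot": the turn, a rotation vector about the tool's x, y, z in degrees, a list of three; "offset": the shift along the tool's x, y, z in cm, a list of three; "gripper": the closure, from 0 (fully open) to 1 (shut). A call has 1 to 8 rows; each row is the pose to reach, as a shift and turn from the pose commanded when the call began, along the tool's axes at that moment; what a row does not reach only later rows make up. A row lasts 1/10 s, in which the tool goes at most 50 mm and 8.59 degrees, less where a joint would pass 70% of its speed; a pose out of reach is approached as far as the arm can. A call with a gripper value outside its range is refused whole. The fingers move at their own pace and stop on an object; the grip force is fixed at half the most. Time passes only in rows, so rows that repeat a pose let the fingers close. It gives the time, the measured TCP pose, the force and the opening at its end, in the units of the state.
- bot.read_state(): the state, without advancing time (a new reading comes with each control period).
- viewer.capture(name): name is "scene" or "top" or "wrist"; returns a dict with "frame" (400x640x3 uint8, red, green, blue), "fx", "fy", "cx", "cy" (pixels), "D" ([k1, k2, p1, p2, k3] as OpenCV has them; the pictures are not rectified), "view" (4x4, takes a point from world to camera coordinates). Camera axes: x right, y down, z forward; pixel columns grow to the right and rows downward; lengths in m; the calibration is good to about 2 mm. A picture is of the moment at which its call begins. There is no depth.
- ticket.hand_in(): hands the job in, once; it reports no verdict.
The state is a dict: "time_s": time; "joint_positions": joint angles; "qvel": joint speeds; "tau": joint torques, N m; "position": TCP position; "tcp_rot": TCP orientation; "force": force on the tool from outside, world axes, zero at the start; "moment": the same for the moment, N m; "opening": opening from 0.0 (shut) to 1.0 (fully open).
Only numpy, scipy, OpenCV 4.12 (cv2) and the standard library are available. Lean on these libraries where they do the work, as an engineer would, in place of code of your own. Each camera call takes 0.05 s, during which the arm holds its last target. There are 200 camera calls.

TASK

Tip the standing aluminium tube block over (a push high on its well side does it) so that it lies on the bench with its wells facing up. Then, keeping it down on the bench, slide it end-first into the warmer's open bay until it is squarely home against the metal stop, and press it there with a steady push of about 12 N on the stop (never more than 25 N) for about a second. Leave it seated and let go; do not disturb the bottle, the jar or the tube tray.

Things in the scene. Friction and masses are not known exactly. Their poses are not given: they have to be found in the camera images.
- block_center (a point): Centre of the aluminium tube block, 100 mm long (z) x 66 wide (y) x 42 thick (x), about 0.6 kg. Starts standing on end, z up, centre 50 mm high, plain broad face towards the bay within 0.3 rad, 0.20 to 0.23 m before the warmer's origin. +x points out of the broad face with twelve wells; lying wells up, +x is up, centre 21 mm high. Either end may lead. Slides with a few N of friction; this and mass vary.
- warmer: Block warmer fixed to the bench: beige case 190 x 180 x 90 mm with an open bay in front, 72 mm wide. Origin on the bay's centre line at bench level, 32 mm before the case; +x points level into the bay (the way the block slides in), z up. Across the bay stands a rigid adjustable steel stop 46 mm high, clamped anywhere with its flat face between x = 0 and x = +20 mm: not measured, find it by feel.
- bay_mouth (a point): Middle of the bay's mouth at bench level, at x = -37 mm of the warmer (same axes). Two aluminium cheeks 40 mm high, 12 thick, flank the bay 72 mm apart from x = -24 mm to the case; flared lips lead out to the mouth, about 80 mm apart there. The bay is open above, its floor is the bench. 43 to 63 mm of the seated block stays out in front of the mouth, free at both sides.
- bottle_mid (a point): Centre of a loose amber bottle with a blue cap, 68 mm across and 150 mm tall, standing; a bystander.
- jar_mid (a point): Centre of a loose white jar, 68 mm across and 90 mm tall, standing; a bystander.
- rack_mid (a point): Centre of a loose low orange tube tray, 80 x 120 mm and 28 mm high (120 mm along its y); a bystander.
Things that resemble listed ones, but are neither listed nor needed, are in the scene too. What is shaped like the part that bears block_center but blue is not meant.

How it is judged (in metres and radians):
On the way, in this order (a step that is already met when the one before it is completed fails the run):
1. the block has been tipped over and lies on the bench, wells up (angle between block_center's own x axis and vertical below 0.12 rad and height (world z) of block_center below 0.027 m), for 0.2 s.
2. the block, wells up, has entered the bay between the cheeks (angle between block_center's own x axis and vertical below 0.12 rad and x of block_center in the frame of warmer above -0.072 m and y of block_center in the frame of warmer between -0.008 and 0.008 m and angle between the z axis of block_center and the x axis of warmer, either way round below 0.12 rad), for 0.1 s.
3. the block is pressed on the stop with 6 to 25 N for half a second (contact force between tube_block and stop above 6 N and angle between block_center's own x axis and vertical below 0.12 rad), for 0.5 s.
At the end, for the whole second after the job is handed in: The block lies on the bench in the bay, wells up (within 0.08 rad), its end within 4 mm of the stop, centred within 6 mm and square within 0.06 rad to the bay, at rest and released (angle between block_center's own x axis and vertical below 0.08 rad and height (world z) of block_center below 0.025 m and x of block_center in the frame of stop above -0.054 m and y of block_center in the frame of warmer between -0.006 and 0.006 m and angle between the z axis of block_center and the x axis of warmer, either way round below 0.06 rad and linear speed of tube_block below 0.01 m/s and contact force between tube_block and the fingers below 0.1 N); the robot touches nothing.
It fails at once if the stop is pressed or struck with more than 25 N (contact force between tube_block and stop above 25 N).
It fails at once if the block is lifted off the bench (height (world z) of block_center above 0.075 m or (angle between block_center's own x axis and vertical below 0.2 rad and height (world z) of block_center above 0.042 m)).
It fails at once if the bottle, jar or tube tray is moved by more than 25 mm (distance of any of bottle_mid, jar_mid, rack_mid from where it was at the start of the episode above 0.025 m).
It also fails if it takes over 64 s, if anything falls off the work surface, if the arm or the gripper's body presses on something with over 40 N, if the wrist force passes 120 N, or if a joint passes its speed limit or range.

## Working session

There is one attempt and no reset: what is moved stays moved. The work goes in short steps, Python scripts to look and compute and a tool call to move; the robot and the scene stay as the last step left them, time stands still between calls to the robot, and variables do not carry over. Pictures are saved under pics/ and viewed, about 8 in all and at most 12, crops included, and the job is handed in when it is done.

Besides the shell and the picture viewer there is one more tool, called after ">>>" as name(argument=value, ...) on one line, values as JSON. arm_command: Moves the arm, as the interface text tells. Its arguments: {"type":"object","properties":{"targets":{"type":"array"}},"required":["targets"]}

```bash
mkdir -p pics
cat > h.py <<'E'
import numpy as np, cv2
from rig import bot, viewer, ticket
def cap(n,save=None):
    c=viewer.capture(n)
    if save: cv2.imwrite('pics/'+save,c['frame'][:,:,::-1])
    return c
def K(c): return np.array([[c['fx'],0,c['cx']],[0,c['fy'],c['cy']],[0,0,1.]])
def ray(c,uv):
    p=cv2.undistortPoints(np.array(uv,float).reshape(-1,1,2),K(c),np.array(c['D'],float)).reshape(-1,2)
    V=np.array(c['view']);R=V[:3,:3];o=-R.T@V[:3,3]
    return o,np.c_[p,np.ones(len(p))]@R
def onz(c,uv,z):
    o,d=ray(c,uv); return o+d*((z-o[2])/d[:,2])[:,None]
def proj(c,P):
    V=np.array(c['view']);r,_=cv2.Rodrigues(V[:3,:3])
    return cv2.projectPoints(np.array(P,float).reshape(-1,1,3),r,V[:3,3],K(c),np.array(c['D'],float))[0].reshape(-1,2)
def tri(c1,u1,c2,u2):
    o1,d1=ray(c1,[u1]);o2,d2=ray(c2,[u2]);d1=d1[0];d2=d2[0]
    s=np.linalg.lstsq(np.c_[d1,-d2],o2-o1,rcond=None)[0]
    a=o1+s[0]*d1;b=o2+s[1]*d2
    return (a+b)/2,np.linalg.norm(a-b)
E
python3 - <<'E'
from h import *
a=cap('scene','s0.png');b=cap('top','t0.png')
cv2.imwrite('pics/st0.png',np.vstack([a['frame'],b['frame']])[:,:,::-1])
for c in(a,b):
    V=np.array(c['view']);print(-V[:3,:3].T@V[:3,3],V[2,:3],c['fx'],c['D'])
print(bot.read_state())
E
```

```text
[ 1.02106329 -0.41922857  0.84822687] [-0.46447729  0.30415253 -0.83171635] 495.95005836764784 [-0.0992084  0.         0.         0.         0.       ]
[ 0.51338201 -0.13429521  0.93080892] [ 0.08947434  0.02916518 -0.99556202] 441.53007092478913 [-0.11733734  0.          0.          0.          0.        ]
{'time_s': 0.1, 'joint_positions': array([-8.33947331e+01,  3.02742260e+01,  8.21513556e+01,  2.13404442e-03,
        6.76876065e+01, -1.02280368e+01]), 'qvel': array([-0.0761163 , -0.12201464, -0.21181174, -0.04894864,  0.01462245,
        0.00408808]), 'tau': array([-2.36430907e-06, -4.40986025e+01, -1.77151215e+01,  6.35734946e-02,
        5.34556888e-02, -4.80136089e-05]), 'position': array([ 0.18095844, -0.59767072,  0.29135022]), 'tcp_rot': array([[ 2.89574443e-01, -9.57155476e-01, -1.93010305e-04],
       [-9.57153533e-01, -2.89574252e-01,  1.96635274e-03],
       [-1.93799611e-03, -3.84665005e-04, -9.99998048e-01]]), 'force': array([-0.15566459,  0.06506478, -0.01911075]), 'moment': array([ 0.03423463,  0.03426702, -0.06150069]), 'opening': 0.9978354582940036}
```

View pics/s0.png

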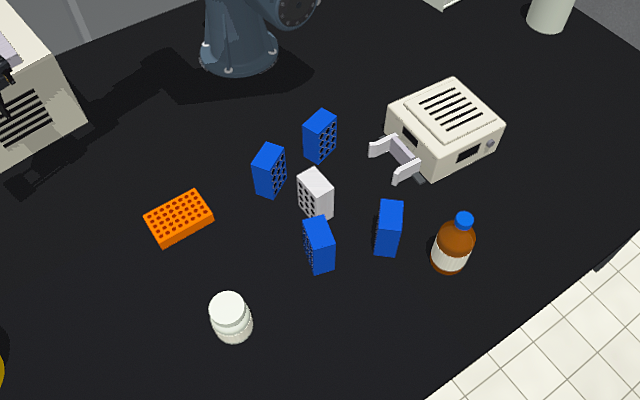

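View pics/t0.png

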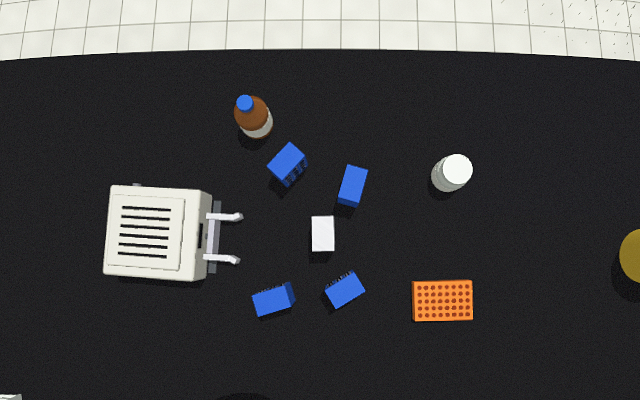

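The top view (left is about +y) shows the white block at about (322,233). The warmer is to its left, with cheeks at (240,216) and (237,260), and blue decoys flank the block. Next I'll zoom in on the warmer and block in both views.

Run:
```python
import cv2,numpy as np
t=cv2.imread('pics/t0.png')[175:290,95:355];s=cv2.imread('pics/s0.png')[65:225,290:520]
t=cv2.resize(t,None,fx=3,fy=3,interpolation=cv2.INTER_CUBIC)
cv2.imwrite('pics/zt.png',t)
s=cv2.resize(s,None,fx=3.4,fy=3.4,interpolation=cv2.INTER_CUBIC);cv2.imwrite('pics/zs.png',s)
```

```text
(no output)
```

View pics/zt.png

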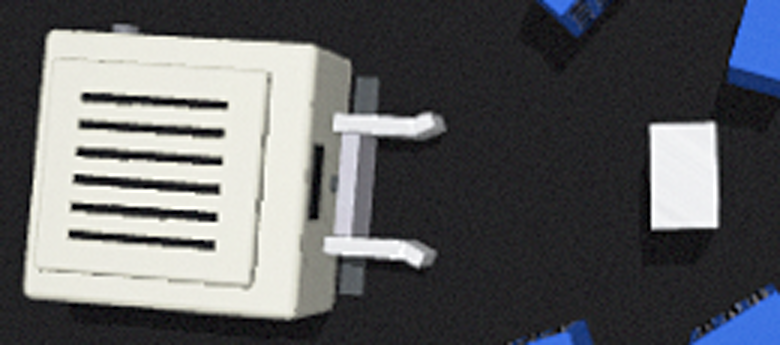

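View pics/zs.png

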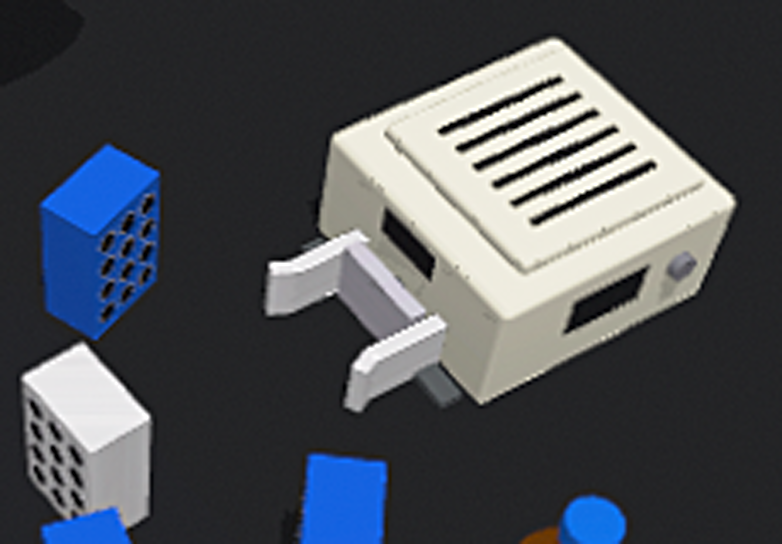

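The block's well face points away from the bay (image right). All the corners I need can be read off, so I'll cast rays for the block top, cheeks and case.

Run:
```python
from h import *
a=cap('scene');b=cap('top')
np.set_printoptions(precision=4,suppress=True)
T=lambda L:np.array(L,float)/3+[95-.33,175-.33]
S=lambda L:np.array(L,float)/3.4+[290-.35,65-.35]
# block mask in top
f=b['frame'].astype(int);m=((f.min(2)>140)).astype(np.uint8);m[:,:300]=0;m[:,345:]=0;m[:205]=0;m[260:]=0
c=max(cv2.findContours(m,0,1)[0],key=cv2.contourArea);r=cv2.minAreaRect(c);bx=cv2.boxPoints(r);print('rect',r)
P=onz(b,bx,.1);print('block top',P,P.mean(0));
for i in range(4):
    d=P[(i+1)%4]-P[i];print(np.linalg.norm(d),np.degrees(np.arctan2(d[1],d[0])))
bs=S([[22,378],[82,343],[150,417],[88,454]]);print('scene blk',onz(a,bs,.1),onz(a,bs,.1).mean(0))
# tri of block top centre
print('tri blk',tri(b,bx.mean(0),a,bs.mean(0)))
U=onz(b,T([[336,133],[414,135]]),.04);L=onz(b,T([[325,238],[400,241]]),.04)
print('cheek inner up',U,'low',L)
for q in(U,L):
    d=q[1]-q[0];print('dir',np.degrees(np.arctan2(-d[1],-d[0])))
C=onz(b,T([[48,30],[317,45],[295,318],[25,297]]),.09);print('case',C)
for i in range(4):
    d=C[(i+1)%4]-C[i];print(np.linalg.norm(d),np.degrees(np.arctan2(d[1],d[0])))
C2=onz(a,S([[556,38],[735,200],[500,317],[333,140]]),.09);print('case scene',C2)
for i in range(4):
    d=C2[(i+1)%4]-C2[i];print(np.linalg.norm(d),np.degrees(np.arctan2(d[1],d[0])))
# bystanders
hsv=cv2.cvtColor(b['frame'],cv2.COLOR_RGB2HSV)
print('blue obstacles');mm=cv2.inRange(hsv,(100,120,80),(125,255,255))
for c in cv2.findContours(mm,0,1)[0]:
    if cv2.contourArea(c)>150:print(onz(b,[cv2.minAreaRect(c)[0]],.1)[0],onz(b,cv2.boxPoints(cv2.minAreaRect(c)),.1)[:,:2].ravel())
print('jar,rack,bottlecap',onz(b,[[457,168]],.09),onz(b,[[442,300]],.028),onz(b,[[245,102]],.15))
```

```text
rect ((323.0, 233.0), (34.0, 22.0), 90.0)
block top [[ 0.5729 -0.0918  0.1   ]
 [ 0.5735 -0.1334  0.1   ]
 [ 0.5095 -0.1342  0.1   ]
 [ 0.5089 -0.0929  0.1   ]] [ 0.5412 -0.1131  0.1   ]
0.04152851670874735 -89.26480858097774
0.06391090050377193 -179.27057682585803
0.04128399202211755 90.85537165860114
0.06399793819867043 0.9484297543242878
scene blk [[ 0.5102 -0.1344  0.1   ]
 [ 0.5078 -0.0925  0.1   ]
 [ 0.5726 -0.0901  0.1   ]
 [ 0.5745 -0.1324  0.1   ]] [ 0.5413 -0.1123  0.1   ]
tri blk (array([ 0.5414, -0.1127,  0.0996]), np.float64(0.0008633041269988231))
cheek inner up [[0.5681 0.1278 0.04  ]
 [0.5675 0.0734 0.04  ]] low [[0.4964 0.133  0.04  ]
 [0.4955 0.0809 0.04  ]]
dir 89.3861567245964
dir 88.98539286812691
case [[0.631  0.3147 0.09  ]
 [0.6222 0.128  0.09  ]
 [0.4456 0.1362 0.09  ]
 [0.4533 0.3216 0.09  ]]
0.18692928861338828 -92.68908829410796
0.17678817063877486 177.34454158408076
0.18558737812153644 87.63018197701007
0.17782818656738605 -2.222361517014099
case scene [[0.4565 0.323  0.09  ]
 [0.6303 0.3154 0.09  ]
 [0.6204 0.1269 0.09  ]
 [0.4507 0.1357 0.09  ]]
0.17396233287724955 -2.5234789209163715
0.18874181737125745 -93.00020701291763
0.1699394152306741 177.039268362525
0.18745451302641106 88.22767013855935
blue obstacles
[ 0.4163 -0.0218  0.1   ] [ 0.4254  0.0229  0.4504 -0.0515  0.4072 -0.0662  0.382   0.008 ]
[ 0.4369 -0.1537  0.1   ] [ 0.4392 -0.1125  0.4753 -0.1687  0.4346 -0.1949  0.3986 -0.1388]
[ 0.6322 -0.167   0.1   ] [ 0.601  -0.1363  0.6752 -0.1564  0.6637 -0.198   0.5897 -0.1775]
[ 0.6731 -0.0441  0.1   ] [ 0.6689  0.0011  0.7191 -0.0469  0.6773 -0.0891  0.6276 -0.0413]
[0.7933 0.0447 0.1   ] [0.7945 0.0687 0.818  0.0467 0.7922 0.0208 0.7689 0.0427]
jar,rack,bottlecap [[ 0.6702 -0.3705  0.09  ]] [[ 0.4104 -0.3548  0.028 ]] [[0.7784 0.0331 0.15  ]]
```

```bash
cat > g.py <<'E'
import sys
from h import *
from scipy.spatial.transform import Rotation as Ro
def goal(x,y,z,yaw,tilt=0):
    s=bot.read_state();R=s['tcp_rot'];c,n=np.cos(np.radians(yaw)),np.sin(np.radians(yaw))
    Rt=np.array([[c,n,0],[n,-c,0],[0,0,-1.]])
    print('t',s['time_s'],'pos',s['position'].round(4),'yaw',np.degrees(np.arctan2(R[1,0],R[0,0])).round(2),'F',s['force'].round(2),'op',round(s['opening'],3))
    print('offset cm',(R.T@(np.array([x,y,z])-s['position'])*100).round(2),'rot',np.degrees(Ro.from_matrix(R.T@Rt).as_rotvec()).round(2))
if __name__=='__main__': goal(*map(float,sys.argv[1:]))
E
python3 g.py 0.5415 -0.21 0.27 0
```

```text
t 0.2 pos [ 0.181  -0.5979  0.2916] yaw -73.17 F [ 0.25 -0.72  0.29] op 1.002
offset cm [-26.68 -45.74   2.21] rot [-6.000e-02  5.000e-02 -7.317e+01]
```

>>> arm_command(targets=[{"rot":[0,0,-73.2],"offset":[-26.7,-45.7,2.2],"gripper":1},{"rot":[0,0,-73.2],"offset":[-26.7,-45.7,2.2],"gripper":1},{"rot":[0,0,-73.2],"offset":[-26.7,-45.7,2.2],"gripper":1},{"rot":[0,0,-73.2],"offset":[-26.7,-45.7,2.2],"gripper":1},{"rot":[0,0,-73.2],"offset":[-26.7,-45.7,2.2],"gripper":1},{"rot":[0,0,-73.2],"offset":[-26.7,-45.7,2.2],"gripper":1},{"rot":[0,0,-73.2],"offset":[-26.7,-45.7,2.2],"gripper":1},{"rot":[0,0,-73.2],"offset":[-26.7,-45.7,2.2],"gripper":1}])

```text
time_s: 1.0
position: [0.454, -0.3036, 0.2756]
tcp_rot: [[0.997, -0.071, 0.0], [-0.071, -0.997, -0.0], [0.0, 0.0, -1.0]]
force: [-0.5, -0.7, 0.3]
opening: 0.359
```

```bash
python3 g.py 0.5415 -0.21 0.27 0
```

```text
t 1.0 pos [ 0.454  -0.3036  0.2756] yaw -4.07 F [-0.53 -0.74  0.26] op 0.359
offset cm [ 8.06 -9.96  0.56] rot [ 0.01 -0.01 -4.07]
```

>>> arm_command(targets=[{"rot":[0,0,-4],"offset":[8,-10,0.5],"gripper":1},{"rot":[0,0,-4],"offset":[8,-10,0.5],"gripper":1},{"rot":[0,0,-4],"offset":[8,-10,0.5],"gripper":1},{"rot":[0,0,-4],"offset":[8,-10,0.5],"gripper":1},{"rot":[0,0,-4],"offset":[8,-10,0.5],"gripper":1},{"rot":[0,0,-4],"offset":[8,-10,0.5],"gripper":1}])

```text
time_s: 1.6
position: [0.5396, -0.2125, 0.2705]
tcp_rot: [[1.0, -0.008, -0.001], [-0.008, -1.0, -0.0], [-0.001, 0.0, -1.0]]
force: [0.9, -0.1, -0.5]
opening: 0.006
```

```bash
python3 g.py 0.5415 -0.168 0.162 0
```

```text
t 1.6 pos [ 0.5396 -0.2125  0.2705] yaw -0.46 F [ 0.86 -0.13 -0.47] op 0.006
offset cm [ 0.16 -4.46 10.85] rot [ 0.01  0.04 -0.46]
```

>>> arm_command(targets=[{"rot":[0,0,-0.4],"offset":[0.2,-4.4,5],"gripper":1},{"rot":[0,0,-0.4],"offset":[0.2,-4.4,8],"gripper":1},{"rot":[0,0,-0.4],"offset":[0.2,-4.4,10.8],"gripper":1},{"rot":[0,0,-0.4],"offset":[0.2,-4.4,10.8],"gripper":1},{"rot":[0,0,-0.4],"offset":[0.2,-4.4,10.8],"gripper":1},{"rot":[0,0,-0.4],"offset":[0.2,-4.4,10.8],"gripper":1}])

```text
time_s: 2.2
position: [0.5436, -0.1694, 0.1644]
tcp_rot: [[1.0, -0.002, 0.003], [-0.002, -1.0, -0.002], [0.003, 0.002, -1.0]]
force: [-1.0, -0.1, 0.5]
opening: 0.004
```

```bash
python3 g.py 0.5415 -0.168 0.162 0
```

```text
t 2.2 pos [ 0.5436 -0.1694  0.1644] yaw -0.1 F [-0.99 -0.12  0.55] op 0.004
offset cm [-0.21 -0.14  0.24] rot [ 0.11 -0.19 -0.1 ]
```

>>> arm_command(targets=[{"rot":[0,0,0],"offset":[-0.2,-1,0.2],"gripper":1},{"rot":[0,0,0],"offset":[-0.2,-1.6,0.2],"gripper":1},{"rot":[0,0,0],"offset":[-0.2,-2.2,0.2],"gripper":1},{"rot":[0,0,0],"offset":[-0.2,-2.8,0.2],"gripper":1},{"rot":[0,0,0],"offset":[-0.2,-3.4,0.2],"gripper":1},{"rot":[0,0,0],"offset":[-0.2,-4,0.2],"gripper":1},{"rot":[0,0,0],"offset":[-0.2,-4.4,0.2],"gripper":1}])

```text
time_s: 2.9
position: [0.5408, -0.123, 0.1607]
tcp_rot: [[1.0, 0.0, 0.0], [0.0, -1.0, 0.0], [0.0, -0.0, -1.0]]
force: [-0.5, -1.5, 0.7]
opening: 0.005
```

Run:
```python
from h import *
a=cap('scene');b=cap('top')
cv2.imwrite('pics/v1.png',cv2.resize(np.hstack([a['frame'][60:300,230:530],b['frame'][120:360,180:480]]),(800,320))[:,:,::-1])
print(bot.read_state()['force'])
```

```text
[-0.11956162 -1.13883211  0.59266687]
```

View pics/v1.png

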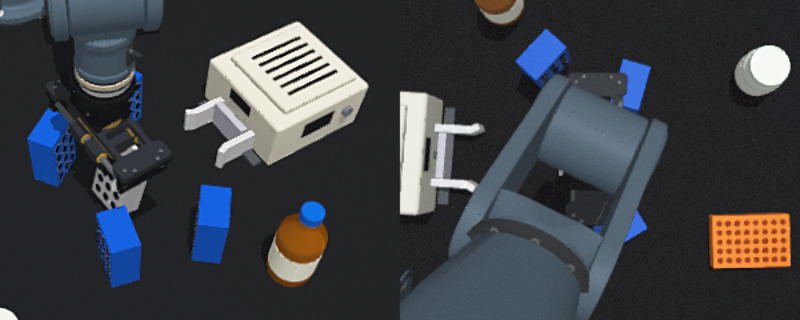

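The block is still upright or only slightly tilted under the fingers, with about 1 N of push. The gripper's long side lies along world x. I'll keep pushing.

>>> arm_command(targets=[{"rot":[0,0,0],"offset":[0,-0.6,0],"gripper":1},{"rot":[0,0,0],"offset":[0,-1.2,0],"gripper":1},{"rot":[0,0,0],"offset":[0,-1.8,0],"gripper":1},{"rot":[0,0,0],"offset":[0,-2.4,0],"gripper":1},{"rot":[0,0,0],"offset":[0,-3,0],"gripper":1},{"rot":[0,0,0],"offset":[0,-3,0],"gripper":1}])

```text
time_s: 3.6
position: [0.5404, -0.0927, 0.1606]
tcp_rot: [[1.0, 0.001, -0.001], [0.001, -1.0, 0.0], [-0.001, -0.0, -1.0]]
force: [-0.9, 0.4, -0.3]
opening: 0.007
```

Run:
```python
from h import *
a=cap('scene','s2.png')
cv2.imwrite('pics/v2.png',cv2.resize(a['frame'][60:300,230:530],(750,600))[:,:,::-1])
print(bot.read_state()['force'])
```

```text
[-0.13522175  0.80396796 -0.00448724]
```

View pics/v2.png

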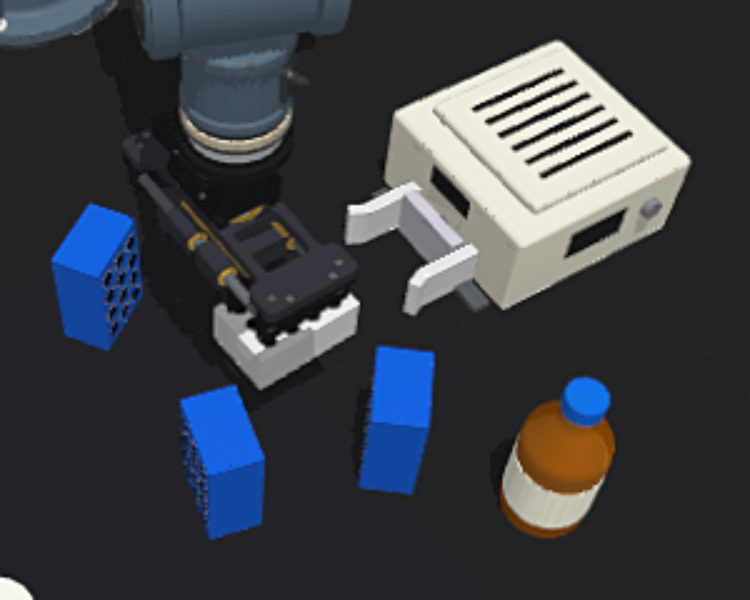

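The block is down with its wells up; in the crop its rear end sits at about (240,350). I'll back off upward, open the gripper and measure its pose.

>>> arm_command(targets=[{"rot":[0,0,0],"offset":[0,2,-5],"gripper":0},{"rot":[0,0,0],"offset":[0,5,-9],"gripper":0},{"rot":[0,0,0],"offset":[0,9,-12],"gripper":0},{"rot":[0,0,0],"offset":[0,12,-14],"gripper":0},{"rot":[0,0,0],"offset":[0,12,-14],"gripper":0},{"rot":[0,0,0],"offset":[0,12,-14],"gripper":0},{"rot":[0,0,0],"offset":[0,12,-14],"gripper":0}])

```text
time_s: 4.35
position: [0.5397, -0.2126, 0.2994]
tcp_rot: [[1.0, -0.0, -0.003], [-0.0, -1.0, 0.002], [-0.003, -0.002, -1.0]]
force: [0.1, 1.0, -0.2]
opening: 0.557
```

Run:
```python
from h import *
a=cap('scene','s3.png');w=cap('wrist','w3.png')
V=np.array(w['view']);print(-V[:3,:3].T@V[:3,3],V[2,:3],w['fx'],bot.read_state()['position'])
cv2.imwrite('pics/v3.png',np.vstack([cv2.resize(a['frame'][100:260,270:430],(320,320)),np.zeros((0,320,3),np.uint8)])[:,:,::-1])
A=cv2.resize(a['frame'][110:240,270:470],(740,481),interpolation=cv2.INTER_CUBIC)
cv2.imwrite('pics/v3.png',A[:,:,::-1])
```

```text
[ 0.54052192 -0.14405973  0.39115626] [-0.00184122 -0.24731273 -0.96893396] 286.0510977710326 [ 0.53999439 -0.21223904  0.29926515]
```

View pics/w3.png

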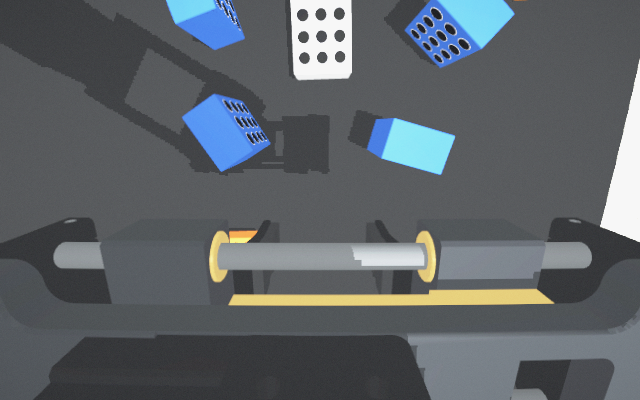

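View pics/v3.png

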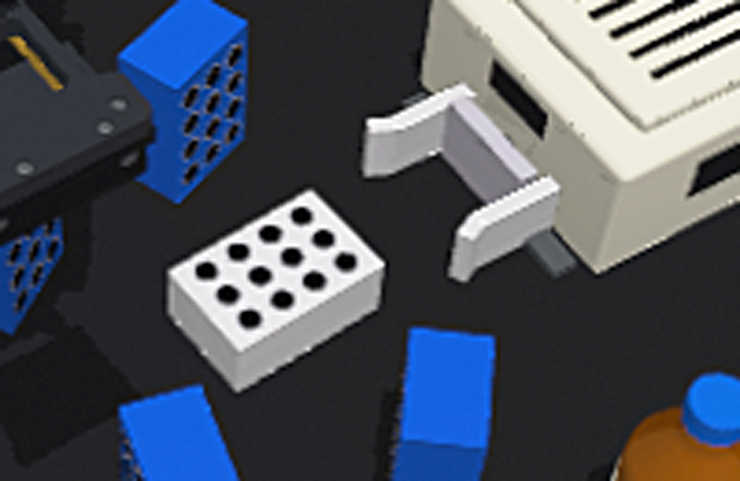

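Wrist view: the lying block is at top centre, with its rear edge at about (292–351, 77). Scene crop: its top corners are at (168,271), (312,189), (384,264) and (240,349).

Run:
```python
from h import *
np.set_printoptions(precision=4,suppress=True)
a=cap('scene');w=cap('wrist')
S=lambda L:np.array(L,float)/3.7+[270-.36,110-.36]
P=onz(a,S([[168,271],[312,189],[384,264],[240,349]]),.042);print(P,P.mean(0))
for i in range(4):
    d=P[(i+1)%4]-P[i];print(np.linalg.norm(d),np.degrees(np.arctan2(d[1],d[0])))
# wells from the wrist view
f=w['frame'].astype(int);g=w['frame'].min(2)
m=np.uint8(g>170);m[:, :270]=0;m[:,370:]=0;m[100:]=0
c=max(cv2.findContours(m,0,1)[0],key=cv2.contourArea)
h=np.zeros_like(m);cv2.drawContours(h,[c],-1,1,-1);h=h&(1-m)
n,_,st,ce=cv2.connectedComponentsWithStats(h)
k=[i for i in range(1,n) if st[i,4]>25 and st[i,1]>2];Q=onz(w,ce[k],.042);print('wells',Q[:,:2])
# wells from scene (block only)
gs=a['frame'].min(2);poly=np.zeros_like(gs);cv2.fillPoly(poly,[np.int32(S([[175,271],[312,196],[377,264],[240,342]]))],1)
h=np.uint8(poly&(gs<120));n,_,st,ce=cv2.connectedComponentsWithStats(h)
k=[i for i in range(1,n) if st[i,4]>5];Q=onz(a,ce[k],.042);print('wells sc',len(Q),Q[:,:2],Q.mean(0))
T=onz(a,S([[470,215],[556,182],[447,120],[472,92]]),.04);print('cheeks',T)
for n_,uvw in (('rearL',(292,74)),('rearR',(351,71))):
    print(n_,onz(w,[uvw],.042))
```

```text
[[ 0.5074 -0.0899  0.042 ]
 [ 0.5041  0.0103  0.042 ]
 [ 0.5696  0.0119  0.042 ]
 [ 0.5724 -0.0867  0.042 ]] [ 0.5384 -0.0386  0.042 ]
0.10023811544069701 91.88041208573468
0.06548828065648199 1.4368222600152638
0.09860827959073949 -88.39010514291158
0.06503046208493508 -177.12929433044914
wells [[ 0.5578 -0.0276]
 [ 0.5178 -0.0289]
 [ 0.5378 -0.028 ]
 [ 0.5186 -0.0511]
 [ 0.5384 -0.0502]
 [ 0.5585 -0.0497]
 [ 0.5393 -0.072 ]
 [ 0.5592 -0.0714]
 [ 0.5192 -0.0729]]
wells sc 12 [[ 0.5166 -0.0064]
 [ 0.5172 -0.0285]
 [ 0.5362 -0.0056]
 [ 0.518  -0.0502]
 [ 0.5371 -0.0277]
 [ 0.5562 -0.0048]
 [ 0.5192 -0.0726]
 [ 0.5379 -0.0501]
 [ 0.557  -0.0267]
 [ 0.5389 -0.0713]
 [ 0.5578 -0.0491]
 [ 0.559  -0.0711]] [ 0.5376 -0.0387  0.042 ]
cheeks [[0.5677 0.0746 0.04  ]
 [0.5762 0.1311 0.04  ]
 [0.5043 0.1082 0.04  ]
 [0.4951 0.1345 0.04  ]]
rearL [[ 0.5057 -0.0903  0.042 ]]
rearR [[ 0.573 -0.087  0.042]]
```

```bash
python3 g.py 0.539 -0.0685 0.19 2.2
```

```text
t 4.55 pos [ 0.5403 -0.2125  0.2996] yaw 0.07 F [ 0.28 -0.65 -0.05] op 0.746
offset cm [ -0.1  -14.38  10.98] rot [-0.08  0.12 -2.13]
```

>>> arm_command(targets=[{"rot":[0,0,2.1],"offset":[-0.1,-5,2],"gripper":0},{"rot":[0,0,-2.1],"offset":[-0.1,-10,5],"gripper":0},{"rot":[0,0,-2.1],"offset":[-0.1,-14.4,8],"gripper":0},{"rot":[0,0,-2.1],"offset":[-0.1,-14.4,11],"gripper":0},{"rot":[0,0,-2.1],"offset":[-0.1,-14.4,11],"gripper":0},{"rot":[0,0,-2.1],"offset":[-0.1,-14.4,11],"gripper":0},{"rot":[0,0,-2.1],"offset":[-0.1,-14.4,11],"gripper":0},{"rot":[0,0,-2.1],"offset":[-0.1,-14.4,11],"gripper":0}])

```text
time_s: 5.35
position: [0.541, -0.0712, 0.1925]
tcp_rot: [[0.999, 0.035, 0.004], [0.035, -0.999, -0.002], [0.004, 0.002, -1.0]]
force: [-0.3, 0.6, 0.6]
opening: 0.998
```

```bash
python3 g.py 0.539 -0.0685 0.104 2.2
```

```text
t 5.35 pos [ 0.541  -0.0712  0.1925] yaw 2.01 F [-0.26  0.64  0.6 ] op 0.998
offset cm [-0.23 -0.3   8.85] rot [ 0.1  -0.23 -0.19]
```

>>> arm_command(targets=[{"rot":[0,0,0],"offset":[0,0,3],"gripper":0},{"rot":[0,0,0],"offset":[0,0,5.5],"gripper":0},{"rot":[0,0,0],"offset":[0,0,7.5],"gripper":0},{"rot":[0,0,0],"offset":[0,0,8.3],"gripper":0},{"rot":[0,0,0],"offset":[0,0,8.5],"gripper":0},{"rot":[0,0,0],"offset":[0,0,8.5],"gripper":0},{"rot":[0,0,0],"offset":[0,0,8.5],"gripper":0}])

```text
time_s: 6.05
position: [0.5405, -0.0702, 0.1068]
tcp_rot: [[0.999, 0.036, 0.002], [0.036, -0.999, -0.001], [0.002, 0.001, -1.0]]
force: [-0.1, -0.8, 0.2]
opening: 0.998
```

```bash
python3 g.py 0.539 -0.0685 0.104 2.2;python3 - <<'E'
from h import *
a=cap('scene')
cv2.imwrite('pics/v4.png',cv2.resize(a['frame'][90:260,250:460],(741,600),interpolation=cv2.INTER_CUBIC)[:,:,::-1])
E
```

```text
t 6.05 pos [ 0.5405 -0.0702  0.1068] yaw 2.07 F [-0.07 -0.76  0.24] op 0.998
offset cm [-0.14 -0.17  0.28] rot [ 0.05 -0.13 -0.13]
```

View pics/v4.png

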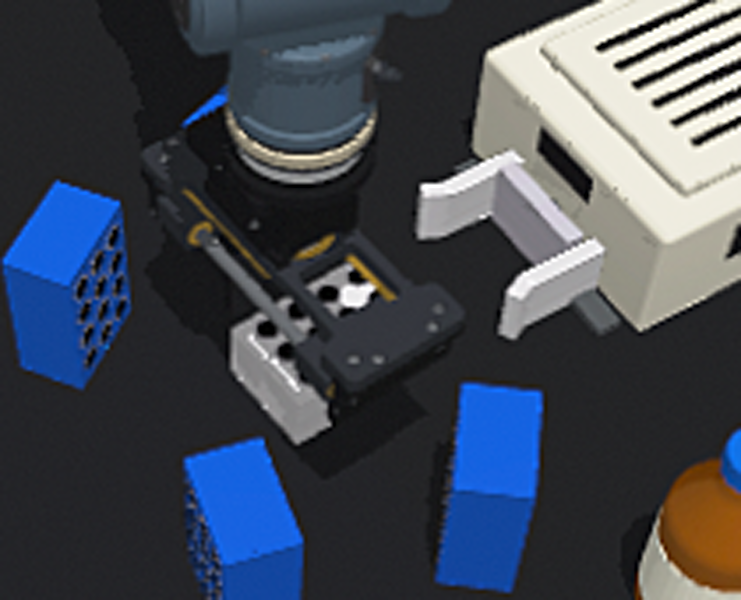

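The gripper straddles the block's rear half. Before lowering further I'll check the body's real end against the decoys.

Run:
```python
from h import *
a=cap('scene')
S=lambda L:np.array(L,float)/3.529+[250,90]
print(onz(a,S([[465,298],[345,378]]),.12),onz(a,S([[462,385],[542,390]]),.1),onz(a,S([[150,155]]),.12))
```

```text
[[ 0.60969338 -0.0075612   0.12      ]
 [ 0.61671115 -0.09043374  0.12      ]] [[ 6.43328654e-01 -3.30081094e-02  1.00000000e-01]
 [ 6.69183708e-01 -2.85297389e-05  1.00000000e-01]] [[ 0.4308184  -0.09200553  0.12      ]]
```

>>> arm_command(targets=[{"rot":[0,0,0],"offset":[-0.1,0,0.2],"gripper":0},{"rot":[0,0,0],"offset":[-0.1,0,0.3],"gripper":1},{"rot":[0,0,0],"offset":[-0.1,0,0.3],"gripper":1},{"rot":[0,0,0],"offset":[-0.1,0,0.3],"gripper":1},{"rot":[0,0,0],"offset":[-0.1,0,0.3],"gripper":1},{"rot":[0,0,0],"offset":[-0.1,0,0.3],"gripper":1},{"rot":[0,0,0],"offset":[-0.1,0,0.3],"gripper":1},{"rot":[0,0,0],"offset":[-0.1,0,0.3],"gripper":1}])

```text
time_s: 6.95
position: [0.5387, -0.0698, 0.1026]
tcp_rot: [[0.999, 0.037, -0.0], [0.037, -0.999, -0.0], [-0.0, 0.0, -1.0]]
force: [-0.1, 0.7, 0.1]
opening: 0.751
```

```bash
python3 g.py 0.539 -0.0685 0.104 2.2
```

```text
t 6.95 pos [ 0.5387 -0.0698  0.1026] yaw 2.1 F [-0.12  0.74  0.09] op 0.751
offset cm [ 0.04 -0.13 -0.14] rot [ 0.    0.01 -0.1 ]
```

>>> arm_command(targets=[{"rot":[0,0,1],"offset":[-0.3,-0.25,0],"gripper":1},{"rot":[0,0,2],"offset":[-0.6,-0.5,0],"gripper":1},{"rot":[0,0,3],"offset":[-0.9,-0.75,0],"gripper":1},{"rot":[0,0,4],"offset":[-1.1,-1,0],"gripper":1},{"rot":[0,0,4.6],"offset":[-1.2,-1,0],"gripper":1},{"rot":[0,0,4.6],"offset":[-1.2,-1,0],"gripper":1}])

```text
time_s: 7.55
position: [0.526, -0.0597, 0.1026]
tcp_rot: [[0.999, -0.045, -0.001], [-0.045, -0.999, 0.001], [-0.001, -0.001, -1.0]]
force: [0.4, 0.9, -1.9]
opening: 0.753
```

```bash
python3 g.py 0.5262 -0.06 0.103 -2.5
python3 - <<'E'
from h import *
a=cap('scene');b=cap('top')
A=cv2.resize(a['frame'][90:230,280:480],(560,392),interpolation=cv2.INTER_CUBIC)
B=cv2.resize(b['frame'][195:275,195:275],(240,240),interpolation=cv2.INTER_CUBIC)
o=np.zeros((392,800,3),np.uint8);o[:,:560]=A;o[:240,560:]=B
cv2.imwrite('pics/v5.png',o[:,:,::-1])
E
```

```text
t 7.55 pos [ 0.526  -0.0597  0.1026] yaw -2.57 F [ 0.43  0.92 -1.92] op 0.753
offset cm [ 0.02  0.03 -0.04] rot [-0.05  0.04 -0.07]
```

View pics/v5.png

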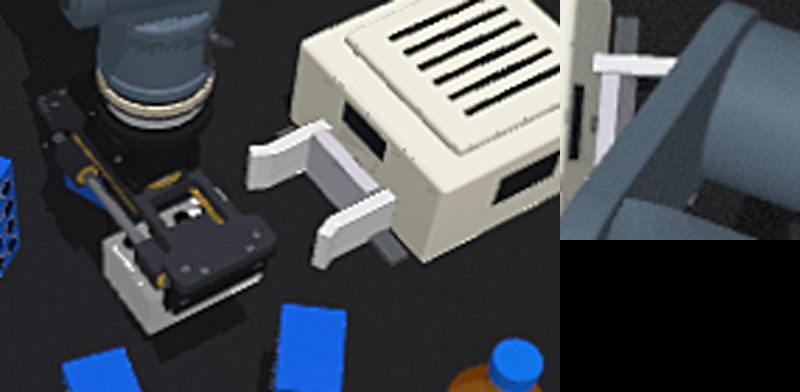

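The block is gripped and lined up with the bay, and the gripper body is clear of the decoys. Now I'll slide it in.

>>> arm_command(targets=[{"rot":[0,0,0],"offset":[0,-0.8,0],"gripper":1},{"rot":[0,0,0],"offset":[0,-1.6,0],"gripper":1},{"rot":[0,0,0],"offset":[0,-2.4,0],"gripper":1},{"rot":[0,0,0],"offset":[0,-3.1,0],"gripper":1},{"rot":[0,0,0],"offset":[0,-3.7,0],"gripper":1},{"rot":[0,0,0],"offset":[0,-4.2,0],"gripper":1},{"rot":[0,0,0],"offset":[0,-4.6,0],"gripper":1}])

```text
time_s: 8.35
position: [0.5283, -0.0137, 0.1026]
tcp_rot: [[0.999, -0.043, -0.0], [-0.043, -0.999, -0.0], [-0.0, 0.0, -1.0]]
force: [-0.2, -3.0, -0.7]
opening: 0.748
```

```bash
python3 g.py 0.528 -0.0137 0.103 -2.5
```

```text
t 8.35 pos [ 0.5283 -0.0137  0.1026] yaw -2.48 F [-0.22 -2.98 -0.71] op 0.748
offset cm [-0.03 -0.   -0.04] rot [0.   0.01 0.02]
```

>>> arm_command(targets=[{"rot":[0,0,0],"offset":[0,-0.4,0],"gripper":1},{"rot":[0,0,0],"offset":[0,-0.8,0],"gripper":1},{"rot":[0,0,0],"offset":[0,-1.2,0],"gripper":1},{"rot":[0,0,0],"offset":[0,-1.6,0],"gripper":1}])

```text
time_s: 8.75
position: [0.529, 0.0019, 0.1026]
tcp_rot: [[0.999, -0.044, -0.0], [-0.044, -0.999, 0.0], [-0.0, 0.0, -1.0]]
force: [-0.3, -3.8, -1.1]
opening: 0.757
```

>>> arm_command(targets=[{"rot":[0,0,0],"offset":[0,-0.3,0],"gripper":1},{"rot":[0,0,0],"offset":[0,-0.6,0],"gripper":1},{"rot":[0,0,0],"offset":[0,-0.8,0],"gripper":1}])

```text
time_s: 9.05
position: [0.5294, 0.01, 0.1026]
tcp_rot: [[0.999, -0.044, -0.0], [-0.044, -0.999, 0.0], [-0.0, -0.0, -1.0]]
force: [0.1, -2.9, -2.5]
opening: 0.755
```

Run:
```python
from h import *
a=cap('scene')
import cv2
o=np.array([.5331,.0983]);u=np.array([.0436,.999])
b=cap('top')
T=lambda L:np.array(L,float)/3+[95-.33,175-.33]
S=lambda L:np.array(L,float)/3.4+[290-.35,65-.35]
for n,P in(('top',onz(b,T([[358,140],[353,232],[340,140],[334,232]]),.046)),('scene',onz(a,S([[345,250],[423,320]]),.046))):
    print(n,P,(P[:,:2]-o)@u)
t=cv2.imread('pics/t0.png')
for r in(226,233,240,246):print(r,t[r,200:224].mean(1).astype(int))
```

```text
top [[0.56322114 0.11057592 0.046     ]
 [0.50094685 0.11195722 0.046     ]
 [0.56303387 0.123078   0.046     ]
 [0.50066845 0.12509654 0.046     ]] [0.01357693 0.01224169 0.02605834 0.02535573]
scene [[0.50009908 0.11254876 0.046     ]
 [0.57248883 0.11678855 0.046     ]] [0.01279567 0.02018742]
226 [ 20  19  30 116 128 129 128 125 174 211 212 212 213 216 133 108 113 113
 114 115  47  39  34  32]
233 [ 13   6  82 127 134 115 104 119 205 214 213 209 215 190 103 113 110 113
 115  94  29  34  38  38]
240 [  7  54 106 130 131 130 124 179 212 211 212 214 218 140 108 115 111 112
 118  47  35  36  33  34]
246 [ 11  97 123 127 133 127 141 202 211 209 213 214 193 119 110 114 111 114
  96  25  37  37  34  31]
```

>>> arm_command(targets=[{"rot":[0,0,0],"offset":[0,-0.15,0],"gripper":1},{"rot":[0,0,0],"offset":[0,-0.3,0],"gripper":1},{"rot":[0,0,0],"offset":[0,-0.4,0],"gripper":1}])

```text
time_s: 9.45
position: [0.5295, 0.0137, 0.1026]
tcp_rot: [[0.999, -0.044, -0.0], [-0.044, -0.999, -0.0], [-0.0, 0.0, -1.0]]
force: [-0.2, -3.6, -1.7]
opening: 0.757
```

>>> arm_command(targets=[{"rot":[0,0,0],"offset":[0,-0.1,0],"gripper":1},{"rot":[0,0,0],"offset":[0,-0.2,0],"gripper":1}])

```text
time_s: 9.65
position: [0.5297, 0.0157, 0.1026]
tcp_rot: [[0.999, -0.044, -0.0], [-0.044, -0.999, 0.0], [-0.0, -0.0, -1.0]]
force: [0.1, -2.4, -1.6]
opening: 0.753
```

>>> arm_command(targets=[{"rot":[0,0,0],"offset":[0,-0.1,0],"gripper":1},{"rot":[0,0,0],"offset":[0,-0.2,0],"gripper":1},{"rot":[0,0,0],"offset":[0,-0.3,0],"gripper":1}])

```text
time_s: 9.95
position: [0.5298, 0.0188, 0.1026]
tcp_rot: [[0.999, -0.044, -0.0], [-0.044, -0.999, 0.0], [-0.0, -0.0, -1.0]]
force: [-0.1, -3.1, -2.4]
opening: 0.753
```

>>> arm_command(targets=[{"rot":[0,0,0],"offset":[0,-0.05,0],"gripper":1},{"rot":[0,0,0],"offset":[0,-0.1,0],"gripper":1},{"rot":[0,0,0],"offset":[0,-0.15,0],"gripper":1},{"rot":[0,0,0],"offset":[0,-0.2,0],"gripper":1}])

```text
time_s: 10.35
position: [0.5299, 0.0207, 0.1026]
tcp_rot: [[0.999, -0.044, -0.0], [-0.044, -0.999, 0.0], [-0.0, -0.0, -1.0]]
force: [1.2, -2.8, -2.4]
opening: 0.755
```

Front edge at about wx +4. From here I go in slow 1–2 mm calls.

>>> arm_command(targets=[{"rot":[0,0,0],"offset":[0,-0.05,0],"gripper":1},{"rot":[0,0,0],"offset":[0,-0.1,0],"gripper":1},{"rot":[0,0,0],"offset":[0,-0.15,0],"gripper":1},{"rot":[0,0,0],"offset":[0,-0.2,0],"gripper":1}])

```text
time_s: 10.75
position: [0.53, 0.0227, 0.1026]
tcp_rot: [[0.999, -0.044, -0.0], [-0.044, -0.999, 0.0], [-0.0, -0.0, -1.0]]
force: [-0.1, -2.3, -3.1]
opening: 0.753
```

>>> arm_command(targets=[{"rot":[0,0,0],"offset":[0,-0.05,0],"gripper":1},{"rot":[0,0,0],"offset":[0,-0.1,0],"gripper":1},{"rot":[0,0,0],"offset":[0,-0.15,0],"gripper":1}])

```text
time_s: 11.05
position: [0.53, 0.0242, 0.1026]
tcp_rot: [[0.999, -0.044, -0.0], [-0.044, -0.999, 0.0], [-0.0, -0.0, -1.0]]
force: [-0.6, -3.3, -2.1]
opening: 0.754
```

>>> arm_command(targets=[{"rot":[0,0,0],"offset":[0,-0.05,0],"gripper":1},{"rot":[0,0,0],"offset":[0,-0.1,0],"gripper":1},{"rot":[0,0,0],"offset":[0,-0.15,0],"gripper":1}])

```text
time_s: 11.35
position: [0.5301, 0.0257, 0.1026]
tcp_rot: [[0.999, -0.044, -0.0], [-0.044, -0.999, 0.0], [-0.0, -0.0, -1.0]]
force: [0.2, -2.3, -1.9]
opening: 0.757
```

>>> arm_command(targets=[{"rot":[0,0,0],"offset":[0,-0.05,0],"gripper":1},{"rot":[0,0,0],"offset":[0,-0.1,0],"gripper":1}])

```text
time_s: 11.55
position: [0.5302, 0.0267, 0.1026]
tcp_rot: [[0.999, -0.044, -0.0], [-0.044, -0.999, 0.0], [-0.0, -0.0, -1.0]]
force: [0.2, -2.3, -3.2]
opening: 0.751
```

>>> arm_command(targets=[{"rot":[0,0,0],"offset":[0,-0.05,0],"gripper":1},{"rot":[0,0,0],"offset":[0,-0.1,0],"gripper":1}])

```text
time_s: 11.75
position: [0.5302, 0.0277, 0.1026]
tcp_rot: [[0.999, -0.044, -0.0], [-0.044, -0.999, 0.0], [-0.0, -0.0, -1.0]]
force: [0.1, -2.4, -2.3]
opening: 0.758
```

>>> arm_command(targets=[{"rot":[0,0,0],"offset":[0,-0.05,0],"gripper":1},{"rot":[0,0,0],"offset":[0,-0.1,0],"gripper":1}])

```text
time_s: 11.95
position: [0.5302, 0.0287, 0.1026]
tcp_rot: [[0.999, -0.044, -0.0], [-0.044, -0.999, 0.0], [-0.0, 0.0, -1.0]]
force: [0.3, -1.9, -3.3]
opening: 0.755
```

>>> arm_command(targets=[{"rot":[0,0,0],"offset":[0,-0.05,0],"gripper":1},{"rot":[0,0,0],"offset":[0,-0.1,0],"gripper":1}])

```text
time_s: 12.15
position: [0.5303, 0.0297, 0.1027]
tcp_rot: [[0.999, -0.044, 0.0], [-0.044, -0.999, 0.0], [0.0, -0.0, -1.0]]
force: [0.2, -2.6, -3.9]
opening: 0.755
```

>>> arm_command(targets=[{"rot":[0,0,0],"offset":[0,-0.05,0],"gripper":1},{"rot":[0,0,0],"offset":[0,-0.1,0],"gripper":1}])

```text
time_s: 12.35
position: [0.5303, 0.0307, 0.1026]
tcp_rot: [[0.999, -0.044, -0.0], [-0.044, -0.999, 0.0], [-0.0, -0.0, -1.0]]
force: [0.4, -2.8, -3.8]
opening: 0.752
```

>>> arm_command(targets=[{"rot":[0,0,0],"offset":[0,-0.05,0],"gripper":1},{"rot":[0,0,0],"offset":[0,-0.1,0],"gripper":1}])

```text
time_s: 12.55
position: [0.5304, 0.0314, 0.1027]
tcp_rot: [[0.999, -0.043, -0.0], [-0.043, -0.999, -0.001], [0.0, 0.001, -1.0]]
force: [-0.4, -6.7, -2.6]
opening: 0.755
```

Contact with the stop (6.7 N, TCP lagging). I'll ramp up gently.

>>> arm_command(targets=[{"rot":[0,0,0],"offset":[0,-0.03,0],"gripper":1}])

```text
time_s: 12.65
position: [0.5304, 0.0315, 0.1027]
tcp_rot: [[0.999, -0.043, -0.0], [-0.043, -0.999, -0.001], [-0.0, 0.001, -1.0]]
force: [-0.9, -6.3, -3.3]
opening: 0.758
```

>>> arm_command(targets=[{"rot":[0,0,0],"offset":[0,-0.03,0],"gripper":1},{"rot":[0,0,0],"offset":[0,-0.03,0],"gripper":1}])

```text
time_s: 12.85
position: [0.5304, 0.0315, 0.1026]
tcp_rot: [[0.999, -0.043, -0.0], [-0.043, -0.999, -0.001], [-0.0, 0.001, -1.0]]
force: [-0.5, -6.8, -2.1]
opening: 0.756
```

>>> arm_command(targets=[{"rot":[0,0,0],"offset":[0,-0.03,0],"gripper":1},{"rot":[0,0,0],"offset":[0,-0.06,0],"gripper":1}])

```text
time_s: 13.05
position: [0.5304, 0.0316, 0.1026]
tcp_rot: [[0.999, -0.043, -0.0], [-0.043, -0.999, -0.002], [-0.0, 0.002, -1.0]]
force: [-1.4, -9.0, -2.5]
opening: 0.753
```

>>> arm_command(targets=[{"rot":[0,0,0],"offset":[0,-0.04,0],"gripper":1},{"rot":[0,0,0],"offset":[0,-0.08,0],"gripper":1}])

```text
time_s: 13.25
position: [0.5304, 0.0317, 0.1026]
tcp_rot: [[0.999, -0.043, -0.0], [-0.043, -0.999, -0.003], [-0.0, 0.003, -1.0]]
force: [-2.1, -12.8, -2.8]
opening: 0.755
```

>>> arm_command(targets=[{"rot":[0,0,0],"offset":[0,-0.04,0],"gripper":1},{"rot":[0,0,0],"offset":[0,-0.04,0],"gripper":1},{"rot":[0,0,0],"offset":[0,-0.04,0],"gripper":1},{"rot":[0,0,0],"offset":[0,-0.04,0],"gripper":1}])

```text
time_s: 13.65
position: [0.5304, 0.0317, 0.1027]
tcp_rot: [[0.999, -0.043, -0.001], [-0.043, -0.999, -0.003], [-0.0, 0.003, -1.0]]
force: [-1.4, -13.3, -2.5]
opening: 0.756
```

>>> arm_command(targets=[{"rot":[0,0,0],"offset":[0,0,0],"gripper":1},{"rot":[0,0,0],"offset":[0,0,0],"gripper":1},{"rot":[0,0,0],"offset":[0,0,0],"gripper":1},{"rot":[0,0,0],"offset":[0,0,0],"gripper":1},{"rot":[0,0,0],"offset":[0,0,0],"gripper":1},{"rot":[0,0,0],"offset":[0,0,0],"gripper":1},{"rot":[0,0,0],"offset":[0,0,0],"gripper":1},{"rot":[0,0,0],"offset":[0,0,0],"gripper":1}])

```text
time_s: 14.45
position: [0.5304, 0.0317, 0.1026]
tcp_rot: [[0.999, -0.043, -0.001], [-0.043, -0.999, -0.003], [-0.0, 0.003, -1.0]]
force: [-1.7, -12.8, -2.4]
opening: 0.755
```

>>> arm_command(targets=[{"rot":[0,0,0],"offset":[0,0.1,0],"gripper":1},{"rot":[0,0,0],"offset":[0,0.18,0],"gripper":1},{"rot":[0,0,0],"offset":[0,0.18,0],"gripper":0},{"rot":[0,0,0],"offset":[0,0.18,0],"gripper":0},{"rot":[0,0,0],"offset":[0,0.18,0],"gripper":0},{"rot":[0,0,0],"offset":[0,0.18,0],"gripper":0},{"rot":[0,0,0],"offset":[0,0.18,0],"gripper":0},{"rot":[0,0,0],"offset":[0,0.18,0],"gripper":0}])

```text
time_s: 15.25
position: [0.5305, 0.0325, 0.1027]
tcp_rot: [[0.999, -0.044, 0.0], [-0.044, -0.999, 0.0], [0.0, -0.0, -1.0]]
force: [0.5, 0.0, -0.5]
opening: 0.991
```

Released, with zero force. Now lift clear and back off.

>>> arm_command(targets=[{"rot":[0,0,0],"offset":[0,0,-2],"gripper":0},{"rot":[0,0,0],"offset":[0,0,-5],"gripper":0},{"rot":[0,0,0],"offset":[0,0,-9],"gripper":0},{"rot":[0,0,0],"offset":[0,4,-13],"gripper":0},{"rot":[0,0,0],"offset":[0,9,-17],"gripper":0},{"rot":[0,0,0],"offset":[0,14,-20],"gripper":0},{"rot":[0,0,0],"offset":[0,18,-20],"gripper":0},{"rot":[0,0,0],"offset":[0,18,-20],"gripper":0}])

```text
time_s: 16.05
position: [0.5234, -0.1519, 0.3049]
tcp_rot: [[0.999, -0.047, 0.005], [-0.047, -0.999, -0.004], [0.005, 0.004, -1.0]]
force: [0.8, -0.1, -0.4]
opening: 0.998
```

Run:
```python
from h import *
a=cap('scene','s6.png');print(bot.read_state()['force'],bot.read_state()['position'])
A=cv2.resize(a['frame'][80:240,320:520],(750,600),interpolation=cv2.INTER_CUBIC)
cv2.imwrite('pics/v6.png',A[:,:,::-1])
```

```text
[-0.0662878  -0.02580963  0.62520242] [ 0.52324729 -0.15242626  0.30443997]
```

View pics/v6.png

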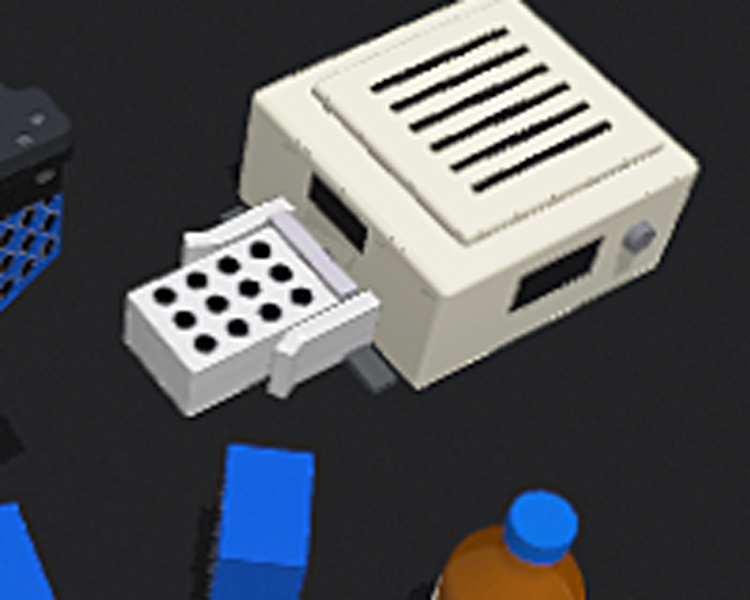

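The block lies wells up in the bay, with its front end against the stop (about (330,280) in the crop). One numeric check from the wells, plus the bystanders.

Run:
```python
from h import *
np.set_printoptions(precision=4,suppress=True)
a=cap('scene');S=lambda L:np.array(L,float)/3.75+[320-.37,80-.37]
gs=a['frame'].min(2);poly=np.zeros_like(gs);cv2.fillPoly(poly,[np.int32(S([[140,297],[260,232],[330,300],[195,365]]))],1)
h=np.uint8(poly&(gs<120));n,_,st,ce=cv2.connectedComponentsWithStats(h)
Q=onz(a,ce[[i for i in range(1,n) if st[i,4]>5]],.042)[:,:2]
m=Q.mean(0);v=np.linalg.svd(Q-m)[2][0];o=np.array([.5331,.0983]);u=np.array([.0436,.999])
print(len(Q),m,'ang',np.degrees(np.arctan2(v[1],v[0])),'wx',(m-o)@u,'wy',(m-o)@[-u[1],u[0]])
s0=cv2.imread('pics/s0.png').astype(int);d=np.abs(a['frame'][:,:,::-1].astype(int)-s0).max(2)>60
print('diff rack,jar,bottle',d[180:255,140:220].sum(),d[285:350,205:260].sum(),d[205:280,425:480].sum())
```

```text
12 [0.5319 0.0626] ang -92.83262514367264 wx -0.03569841045332578 wy -0.00034545808870970276
diff rack,jar,bottle 0 0 0
```

```bash
python3 -c "
from rig import ticket
print(ticket.hand_in())"
```

```text
the job is handed in; nothing more can be done
None
```

I tipped the block over wells up, gripped its sides and slid it into the bay. I pressed it on the stop for just over a second, then released it, backed off and handed the job in at about 16 s; `hand_in` reports no verdict.

- **Press:** the wrist read about 13 N during the hold. Sliding took about 2.5–3 N of that, so the force on the stop was probably 10–13 N. The highest wrist reading at the end of any call was 13.3 N.
- **Final pose, measured from the 12 wells:** the block is 0.3 mm off the bay's centre line and about 0.3° from square. Its front end is at about x = +14 mm of the warmer, which agrees with where contact was felt.
- **Released and undisturbed:** the wrist force was about zero after opening. The bottle, jar and tray areas of the scene image are unchanged from the start.
- **Disagreement:** the short cheek edges gave a bay direction of about 89.2°, while the warmer case gave about 87.5°. I used the case value; there was little sideways force on the way in, at most about 1 N.

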